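Switch on the bench in order

ROBOT

A 6-joint arm with a two-finger parallel gripper is mounted at the origin on a cart in front of the work surface, level with it; the furniture and walls round the work are solid. World frame = base frame: x ahead of the robot, y to its left, z up, the work surface at z = 0. Lengths are in m, angles in rad, forces in N, time in s.
With the tool pointing down it reaches from about 0.4 to 0.925 m from the base axis. Payload 12.5 kg.
Tool frame: the origin (TCP) lies on the centre line of the jaws, within the pads' length; the fingertips stand 19 mm ahead of it and the grasp point (between the pads) is the TCP (arm.finger_overhang is the distance from the TCP to the fingertips, in m); z points along the fingers, y is the direction in which the jaws open and shut (so a half turn about z gives the same grasp; the last joint's range is limited). The gripper opens to 95 mm and grips with 3 to 60 N. Pads are 20 mm wide; open, the fingers measure 119 mm over their backs; the gripper's body (75 mm by 180 mm) begins 59 mm behind the grasp point.
Start: joints at [-1.309, 0.491, 1.559, -0, 1.092, -0.106], TCP at [0.225, -0.583, 0.204] pointing down, gripper open.
Joint ranges: [-3.1, 3.1], [-0.84, 2.19], [0.05, 2.79], [-1.13, 4.28], [0.06, 2.93], [-2.69, 2.69]. Speed limits (rad/s): [2.22, 2.22, 2.79, 3.14, 3.14, 3.14].

INTERFACE

Orientations are given as a unit quaternion [w, x, y, z].
In Python, from workcell import sensors, eyes, job, arm gives the robot as it stands.
- The arm moves only by the tool drive_tool, never from a script. Its argument "targets" is a list of rows, each an object of numbers: "dx", "dy", "dz": the shift along the tool's x, y, z in units of 25 mm (1.0 is 25 mm); "ax", "ay", "az": the turn, a rotation vector about the tool's x, y, z in units of 5 degrees (1.0 is 5 degrees). A call has 1 to 8 rows; each row is the pose to reach, as a shift and turn from the pose commanded when the call began, along the tool's axes at that moment; what a row does not reach only later rows make up. A row lasts 1/8 s, in which the tool goes at most 62.5 mm and 10.7 degrees, less where a joint would pass 70% of its speed; a pose out of reach is approached as far as the arm can. A call with a gripper value outside its range is refused whole. "hand" is the opening, from 0 (shut) to 1 (fully open), set as the call begins (left out, the last holds). The fingers move at their own pace and stop on an object; the grip force is fixed at half the most. Time passes only in rows, so rows that repeat a pose let the fingers close. It gives the time, the measured TCP pose, the force and the opening at its end, in the units of the state.
- sensors.get_obs(): the state, without advancing time (a new reading comes with each control period).
- eyes.capture(name): name is "scene" or "top" or "wrist"; returns a dict with "color" (400x640x3 uint8, red, green, blue), "z_map" (400x640 float32, m along the optical axis (not along the pixel's ray), 0 where there is no reading), "mtx" (3x3 intrinsics, pixels), "T" (4x4, takes a point from camera to world coordinates). Camera axes: x right, y up, looking along -z (the intrinsics and any distortion apply to the point x, -y, -z); pixel columns grow to the right and rows downward; lengths in m; the calibration is good to about 2 mm. The wrist camera is an equidistant fisheye: a pixel r from the principal point sees the ray r / f radians off the axis. A picture is of the moment at which its call begins.
- job.close_job(): hands the job in, once; it reports no verdict.
Trained networks look in a picture, given as the dict that the camera call returned (one of the last four; its "shot" number tells which), for a name from the list of things; names that differ only in an ending like _2 or _b are one class to them, and where a whole thing is asked for, a point or a joint stands for the part that bears it (a point fixed in the world has none). Each returns a list of dicts, best first, with "score" (0 to 1); they miss things now and then, are a little off and sometimes report something else, mostly with a low value. They report only what shows in the picture. A call takes as long as a camera call.
- eyes.look_for(label, picture): "location" ([column, row] in pixels, amid what is visible of it).
- eyes.regions_of(label, picture): "pixels" (400x640 bool, what is visible of it) and "location" ([column, row] in pixels, amid what is visible of it).
- eyes.landmark_of(label, picture): "location" ([column, row] in pixels: a listed point, or the origin of a listed thing).
The state is a dict: "clock": time; "q": joint angles; "joint_vel": joint speeds; "tau": joint torques, N m; "tcp_pos": TCP position; "orientation": TCP orientation; "force": force on the tool from outside, world axes, zero at the start; "moment": the same for the moment, N m; "width": finger opening in m.
Only numpy, scipy, OpenCV 4.12 (cv2) and the standard library are available. Lean on these libraries where they do the work, as an engineer would, in place of code of your own. Each camera call takes 0.05 s, during which the arm holds its last target.

TASK

Switch the bench on with the wireless push switches: with the fingertips, press down first the large domed round button (mains), then the square one (dust extractor), then the long bar (work light), each lightly and far enough that it switches and stays down. Do not press the small round button (the drill), do not lift, shove or tip the switch boxes, and leave the other things where they lie.

Things in the scene. Friction and masses are not known exactly. Their poses are not given: they have to be found in the camera images.
- mushroom: Wireless switch box with the large domed round button: loose grey housing 70x70 mm and 40 mm high on four rubber feet, 0.8 kg, with one dark steel button in the middle of its top. Origin: centre of its underside, z up. The four boxes differ only in the shape of the button.
- mushroom_button (a joint): Travel of the large domed round button (large round domed head, diameter 44 mm, rim 17 mm and centre 22 mm above the housing): 0 m = up, grows to 0.009 m = fully down. It switches at about 5 mm. About 3 N slides it down, and it stays as far down as it was pushed. Its head is sprung on the stem: it gives up to 1 mm before the stem slides and, at the end of the travel, a further 5 mm at 2 N/mm, and springs back when released.
- mushroom_top (a point): Centre of the top face of the large domed round button: 62 mm above the bench while the button is up; it goes down with the head.
- square: Wireless switch box with the square button: loose grey housing 70x70 mm and 40 mm high on four rubber feet, 0.8 kg, with one dark steel button in the middle of its top. Origin: centre of its underside, z up. The four boxes differ only in the shape of the button.
- square_button (a joint): Travel of the square button (flat square head, 34x34 mm, 22 mm above the housing): 0 m = up, grows to 0.009 m = fully down. It switches at about 5 mm. About 3 N slides it down, and it stays as far down as it was pushed. Its head is sprung on the stem: it gives up to 1 mm before the stem slides and, at the end of the travel, a further 5 mm at 2 N/mm, and springs back when released.
- square_top (a point): Centre of the top face of the square button: 62 mm above the bench while the button is up; it goes down with the head.
- bar: Wireless switch box with the long bar button: loose grey housing 70x70 mm and 40 mm high on four rubber feet, 0.8 kg, with one dark steel button in the middle of its top. Origin: centre of its underside, z up. The four boxes differ only in the shape of the button.
- bar_button (a joint): Travel of the long bar button (long narrow bar head, 18 mm along the box's x and 54 mm along its y, 22 mm above the housing): 0 m = up, grows to 0.009 m = fully down. It switches at about 5 mm. About 3 N slides it down, and it stays as far down as it was pushed. Its head is sprung on the stem: it gives up to 1 mm before the stem slides and, at the end of the travel, a further 5 mm at 2 N/mm, and springs back when released.
- bar_top (a point): Centre of the top face of the long bar button: 62 mm above the bench while the button is up; it goes down with the head.
- small: Wireless switch box with the small round button: loose grey housing 70x70 mm and 40 mm high on four rubber feet, 0.8 kg, with one dark steel button in the middle of its top. Origin: centre of its underside, z up. The four boxes differ only in the shape of the button.
- small_button (a joint): Travel of the small round button (small flat round head, diameter 24 mm, 22 mm above the housing; the one to leave alone): 0 m = up, grows to 0.009 m = fully down. It switches at about 5 mm. About 3 N slides it down, and it stays as far down as it was pushed. Its head is sprung on the stem: it gives up to 1 mm before the stem slides and, at the end of the travel, a further 5 mm at 2 N/mm, and springs back when released.
- small_top (a point): Centre of the top face of the small round button: 62 mm above the bench while the button is up; it goes down with the head.
- tape_measure: Bystander: yellow tape measure on its foot, 36x84x62 mm, loose; origin under its centre, length along its y.
- wood_block: Bystander: drilled wooden block 42x110x30 mm, loose; origin under its centre, length along its y.
- spanner_13: Bystander: flat steel spanner 23x188x8 mm, loose; origin under its centre, length along its y.
- nut_m16: Bystander: steel hexagon nut 31x35x14 mm, loose; origin under its centre.

How it is judged:
On the way, in this order (a step that is already met when the one before it is completed fails the run):
1. the large domed round button is pressed in (value of joint mushroom_button above 0.005 m), for 0.1 s.
2. the square button is pressed in (value of joint square_button above 0.005 m), for 0.1 s.
3. the long bar button is pressed in (value of joint bar_button above 0.005 m), for 0.1 s.
At the end, for the whole second after the job is handed in: Domed, square and bar buttons over 5 mm down, small round one under 2 mm; all four boxes flat on the bench (under 6 mm up, tilt under 0.1 rad), at rest (under 0.02 m/s), within 25 mm of their start; tape measure, wood block, spanner and nut within 30 mm of theirs (value of joint each of mushroom_button, square_button, bar_button above 0.005 m and value of joint small_button below 0.002 m and height (world z) of each of mushroom, square, bar, small below 0.006 m and distance of each of mushroom, square, bar, small from where it was at the start of the episode below 0.025 m and angle between each of mushroom, square, bar, small's own z axis and vertical below 0.1 rad and linear speed of each of mushroom, square, bar, small below 0.02 m/s and distance of each of tape_measure, wood_block, spanner_13, nut_m16 from where it was at the start of the episode below 0.03 m); the robot touches nothing.
It fails at once if a switch box or button is pressed with more than 25 N (contact force between any of the fingers, the arm and mushroom above 25 N or contact force between any of the fingers, the arm and square above 25 N or contact force between any of the fingers, the arm and bar above 25 N or contact force between any of the fingers, the arm and small above 25 N).
It fails at once if the small round button is pressed (2 mm or more) (value of joint small_button above 0.002 m).
It fails at once if a switch box is lifted, shoved (over 25 mm) or tipped (height (world z) of any of mushroom, square, bar, small above 0.008 m or distance of any of mushroom, square, bar, small from where it was at the start of the episode above 0.025 m or angle between any of mushroom, square, bar, small's own z axis and vertical above 0.2 rad).
It fails at once if the tape measure, wood block, spanner or nut is moved more than 30 mm (distance of any of tape_measure, wood_block, spanner_13, nut_m16 from where it was at the start of the episode above 0.03 m).
It also fails if it takes over 42 s, if anything falls off the work surface, if the arm or the gripper's body presses on something with over 40 N, if the wrist force passes 120 N, or if a joint passes its speed limit or range.

## Working session

There is one attempt and no reset: what is moved stays moved. The work goes in short steps, Python scripts to look and compute and a tool call to move; the robot and the scene stay as the last step left them, time stands still between calls to the robot, and variables do not carry over. Pictures are saved under pics/ and viewed, and the job is handed in when it is done.

Besides the shell and the picture viewer there is one more tool, called after "Request:" as a command line: name --argument value ..., lists and objects as JSON in quotes. drive_tool: Moves the arm, as the interface text tells. Its arguments: {"type":"object","properties":{"targets":{"type":"array"},"hand":{"type":"number"}},"required":["targets"]}

```bash
mkdir -p pics; cat > h.py <<'E'
import numpy as np, cv2
from workcell import sensors, eyes, job, arm
def save(p,n): cv2.imwrite('pics/'+n+'.png',cv2.cvtColor(p['color'],cv2.COLOR_RGB2BGR))
def w(p,c,r,z=None):
    K=p['mtx'];T=p['T'];d=z
    x=(c-K[0,2])/K[0,0];y=(r-K[1,2])/K[1,1]
    ray=T[:3,:3]@np.array([x,-y,-1.]);o=T[:3,3]
    return o,ray
def atdepth(p,c,r):
    o,ray=w(p,c,r);ci,ri=int(round(c)),int(round(r))
    d=np.median(p['z_map'][ri-1:ri+2,ci-1:ci+2]);return o+ray*d
def atz(p,c,r,z):
    o,ray=w(p,c,r);return o+ray*(z-o[2])/ray[2]
E
python3 - <<'E'
from h import *
print(sensors.get_obs())
S={n:eyes.capture(n) for n in('scene','top')}
for n,p in S.items():
    save(p,n+'1');print(n,p['mtx'].round(1).tolist(),p['T'].round(3).tolist(),[k for k in p])
    for b in('mushroom','square','bar','small'):
        for l in eyes.landmark_of(b+'_top',p)[:2]:
            c,r=l['location'];print(b,round(l['score'],2),np.round([c,r],1),atdepth(p,c,r).round(4),atz(p,c,r,.062).round(4))
E
```

```text
{'clock': 0.0, 'q': array([-1.30856876e+00,  4.91562313e-01,  1.55945481e+00, -2.35894162e-06,
        1.09172598e+00, -1.05610467e-01]), 'joint_vel': array([ 0.00127322,  0.00029073, -0.00238462, -0.00085374,  0.00011322,
       -0.00044171]), 'tau': array([ 1.43725885e-05, -6.12644434e+01, -2.58184969e+01,  6.92049810e-02,
        4.82442684e-02, -1.64815433e-04]), 'tcp_pos': array([ 0.22469465, -0.58292836,  0.20375821]), 'orientation': array([-5.73379754e-04,  9.83134258e-01,  1.82884391e-01, -4.60421356e-05]), 'force': array([ 0.43017137, -0.02097701,  0.52893474]), 'moment': array([-0.00238488, -0.06152305, -0.00466602]), 'width': 0.09508253747454498}
scene [[452.8, 0.0, 327.7], [0.0, 452.8, 198.7], [0.0, 0.0, 1.0]] [[0.927, 0.307, -0.217, 0.348], [-0.376, 0.778, -0.503, -0.408], [0.015, 0.548, 0.837, 0.823], [0.0, 0.0, 0.0, 1.0]] ['color', 'z_map', 'mtx', 'T', 'shot']
mushroom 0.84 [376.1 283. ] [ 0.5588 -0.1505  0.0634] [ 0.5592 -0.15    0.062 ]
mushroom 0.25 [269.4 160.8] [0.4705 0.1992 0.0419] [0.4674 0.1836 0.062 ]
square 0.79 [283.8 226. ] [0.4436 0.0208 0.0642] [0.4439 0.022  0.062 ]
bar 0.58 [269.2 148.7] [0.4769 0.2137 0.0638] [0.4772 0.2152 0.062 ]
small 0.63 [353.1 153.8] [0.6409 0.137  0.0609] [0.6405 0.1362 0.062 ]
top [[420.6, 0.0, 313.2], [0.0, 420.6, 207.6], [0.0, 0.0, 1.0]] [[-0.024, 0.987, -0.158, 0.37], [-1.0, -0.024, 0.004, 0.064], [-0.0, 0.158, 0.988, 1.086], [0.0, 0.0, 0.0, 1.0]] ['color', 'z_map', 'mtx', 'T', 'shot']
mushroom 0.66 [396.5 193.7] [ 0.5638 -0.1474  0.061 ] [ 0.5636 -0.1472  0.062 ]
square 0.68 [326.3 241.8] [0.4486 0.0303 0.0626] [0.4487 0.0303 0.062 ]
bar 0.66 [248.8 233.6] [0.4733 0.219  0.0615] [0.4733 0.2189 0.062 ]
bar 0.3 [281.1 169.8] [0.6328 0.1385 0.0568] [0.6315 0.1381 0.062 ]
small 0.47 [275.2 166.4] [0.6405 0.1527 0.0622] [0.6406 0.1528 0.062 ]
```

View pics/scene1.png

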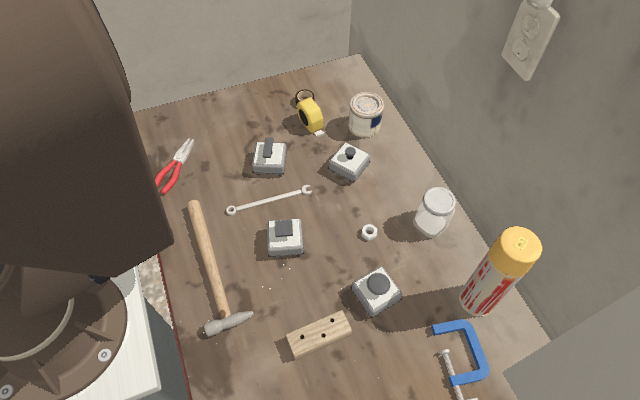

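View pics/top1.png

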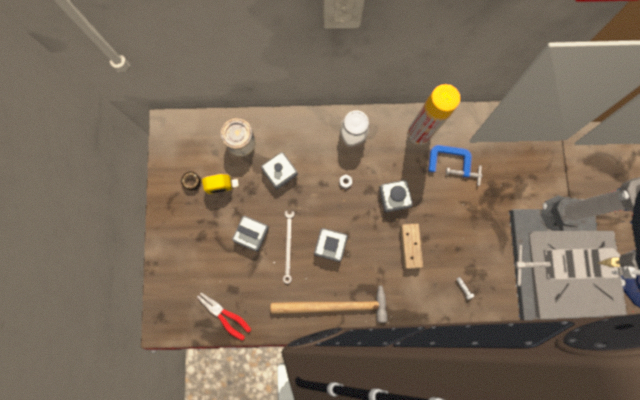

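The scene view shows the domed button near (378,284), square (284,228), bar (268,148) and small (350,152). In the top view they are near (398,194), (331,243), (250,235) and (278,168). The network's points sit a few pixels off, so I'll refine them with the depth maps.

```bash
python3 - <<'E'
from h import *
C={'mushroom':(.562,-.149),'square':(.446,.024),'bar':(.475,.217),'small':(.640,.142)}
for n in('scene','top'):
    p=eyes.capture(n);K=p['mtx'];z=p['z_map']
    r,c=np.mgrid[0:400,0:640];P=np.stack([(c-K[0,2])/K[0,0]*z,-(r-K[1,2])/K[1,1]*z,-z],-1)@p['T'][:3,:3].T+p['T'][:3,3]
    ok=z>0
    for b,(x,y) in C.items():
        near=ok&(np.hypot(P[...,0]-x,P[...,1]-y)<.06)
        for nm,m in(('btn',near&(P[...,2]>.0535)&(P[...,2]<.075)),('box',near&(P[...,2]>.034)&(P[...,2]<.075))):
            q=P[m]; rc=cv2.minAreaRect((q[:,:2]*1000).astype(np.float32))
            print(n,b,nm,len(q),'mean',q.mean(0).round(4),'zmed',np.median(q[:,2]).round(4),'rect',np.round(rc[0],1),np.round(rc[1],1),round(rc[2],1))
    # tall things
    t=ok&(P[...,2]>.045)&(P[...,0]>.25)&(P[...,0]<.95)&(abs(P[...,1])<.5)
    nn,l,st,ct=cv2.connectedComponentsWithStats(t.astype(np.uint8))
    for i in range(1,nn):
        if st[i,4]>60:
            q=P[l==i];print('  tall',n,st[i,4],q[:,:2].min(0).round(2),q[:,:2].max(0).round(2),q[:,2].max().round(3))
    for s in ('small_top','bar_top','square_top','mushroom_top'):
        g=eyes.regions_of(s,p)
        for k in g[:1]:print(s,k['score'],k['location'],k['pixels'].sum())
    for s in C:
        x,y=C[s]; 
    crop=cv2.resize(cv2.cvtColor(p['color'],cv2.COLOR_RGB2BGR)[(120 if n=='scene' else 140):(320 if n=='scene' else 270),220:420],None,fx=3.5,fy=3.0 if n=='scene' else 3.5)
    cv2.imwrite(f'pics/crop_{n}.png',crop)
E
```

```text
scene mushroom btn 419 mean [ 0.5621 -0.1518  0.0617] zmed 0.0619 rect [ 562.7 -151.3] [42.1 40.2] 63.0
scene mushroom box 1316 mean [ 0.5595 -0.1552  0.0468] zmed 0.0415 rect [ 563.  -150.9] [70.4 70. ] 8.2
scene square btn 292 mean [0.4414 0.0181 0.0628] zmed 0.063 rect [442.4  19.8] [35.8 32.7] 71.3
scene square box 1063 mean [0.4403 0.0134 0.0461] zmed 0.0412 rect [442.1  19.4] [69.7 68.9] 73.0
scene bar btn 171 mean [0.4748 0.2199 0.0626] zmed 0.0629 rect [475.3 222.3] [54.8 18.2] 64.6
scene bar box 804 mean [0.4744 0.216  0.0448] zmed 0.0411 rect [474.6 219.6] [68.5 68.8] 66.1
scene small btn 89 mean [0.637  0.1456 0.0624] zmed 0.0625 rect [638. 148.] [23.9 22. ] 72.0
scene small box 767 mean [0.6348 0.1414 0.0429] zmed 0.0409 rect [637.3 145.9] [68.9 69.6] 34.5
  tall scene 31278 [ 0.25 -0.28] [0.33 0.01] 0.743
  tall scene 70536 [ 0.71 -0.46] [0.84 0.5 ] 0.532
  tall scene 941 [0.68 0.21] [0.76 0.29] 0.081
  tall scene 361 [0.58 0.27] [0.62 0.34] 0.067
  tall scene 172 [0.46 0.2 ] [0.49 0.25] 0.066
  tall scene 102 [0.63 0.14] [0.65 0.16] 0.068
  tall scene 1193 [ 0.7  -0.08]
[... 876 characters left out ...]
] zmed 0.0616 rect [640.3 145.8] [22.6 20.1] 0.7
top small box 667 mean [0.6388 0.1452 0.0416] zmed 0.0397 rect [640.6 145.6] [68.8 69.2] 34.2
  tall top 51706 [ 0.71 -0.5 ] [0.84 0.5 ] 0.469
  tall top 685 [ 0.71 -0.09] [ 0.77 -0.02] 0.097
  tall top 809 [0.69 0.21] [0.76 0.28] 0.081
  tall top 70 [0.63 0.14] [0.66 0.16] 0.066
  tall top 373 [0.58 0.27] [0.63 0.34] 0.066
  tall top 228 [ 0.55 -0.17] [ 0.59 -0.13] 0.067
  tall top 160 [0.46 0.19] [0.5  0.25] 0.067
  tall top 22292 [ 0.25 -0.5 ] [0.46 0.06] 0.767
  tall top 196 [ 0.43 -0.  ] [0.46 0.04] 0.067
small_top 0.56 [277.7, 167.1] 60
bar_top 0.66 [248.7, 233.0] 156
square_top 0.64 [278.2, 167.8] 70
mushroom_top 0.58 [396.3, 193.2] 244
```

The depth clusters match the stated sizes and heights: box 70 mm, buttons at 0.062 and housing at 0.040. Before travelling I'll check for obstacles around the start pose and along the path.

```bash
python3 - <<'E'
from h import *
p=eyes.capture('wrist');save(p,'wrist1')
H=np.zeros((22,34))
for n in('scene','top'):
    p=eyes.capture(n);K=p['mtx'];z=p['z_map']
    r,c=np.mgrid[0:400,0:640];P=(np.stack([(c-K[0,2])/K[0,0]*z,-(r-K[1,2])/K[1,1]*z,-z],-1)@p['T'][:3,:3].T+p['T'][:3,3])[z>0]
    i=((P[:,0]-.1)/.04).astype(int);j=((P[:,1]+.88)/.04).astype(int)
    m=(i>=0)&(i<22)&(j>=0)&(j<34)
    np.maximum.at(H,(i[m],j[m]),P[m,2])
print('y  ',' '.join(f'{int(-86+4*j):3d}' for j in range(34)))
for i in range(21,-1,-1):print(f'{.12+.04*i:.2f}',' '.join(f'{int(v*100):3d}' for v in H[i]))
E
```

```text
y   -86 -82 -78 -74 -70 -66 -62 -58 -54 -50 -46 -42 -38 -34 -30 -26 -22 -18 -14 -10  -6  -2   2   6  10  14  18  22  26  30  34  38  42  46
0.96   0   0   0   0   0   0   0   0   0   0   0   0   0   0   0   0   0   0   0   0   0   0   0   0   0   0   0   0   0   0   0   0   0   0
0.92   0   0   0   0   0   0   0   0   0   0   0   0   0   0   0   0   0   0   0   0   0   0   0   0   0   0   0   0   0   0   0   0   0   0
0.88   0   0   0   0   0   0   0   0   0   0   0   0   0   0   0   0   0   0   0   0   0   0   0   0   0   0   0   0   0   0   0   0   0   0
0.84   0   0   0   0   0   0   0   0  32  40  40  40  40  41  41  41  43  48  52  53  50  48  44  43  42  42  42  43  43  43  43  43  43  46
0.80   0   0   0   0   0   0   0  35  40  45  46  46  46   0   0   0   0   0   0   0   0  47  46   0   0   0   0   0   0   0   0   0   0  46
0.76   0   0   0  13  18   0  29  34  39  40  40  40  40  39   0  23  23  22   0   9   9   9   0   0   0   0   0   8   8   7   0   0   0   0
0.72   0   0   7  12  18  23  26  27  26  27  26  28  28  26   1  23  23  23   0   9   9   9   0   0   0   0   0  
[... 1441 characters left out ...]
   0   0   0   2   0   9   9   9   9   9   9   0   0   0   0  73  64  76  75  68  61  53  42   2   3   3   2   1   1   1   1   0   0   0
0.24   0   0   0   0   0   2   2   3   3   8   9   0   0   0   0  65  62  54  70  67  60  54  46  38  31  24   0   1   1   1   0   0   0   0
0.20   0   0   0   0   0   0   0   0   0   0   0   0   0   0   0   0  58  52  44  37  55  54  47  40  32  23   0   0   1   0   0   0   0   0
0.16   0   0   0   0   0   0   0   0   0   0   0   0   0   0   0   0   0   0   0  32  27  20  39  35  32  21   0   0   0   0   0   0   0   0
0.12   0   0   0   0   0   0   0   0   0   0   0   0   0   0   0   0   0   0   0   2  26  28   9   4  24   0   0   0   0   0   0   0   0   0
```

View pics/wrist1.png

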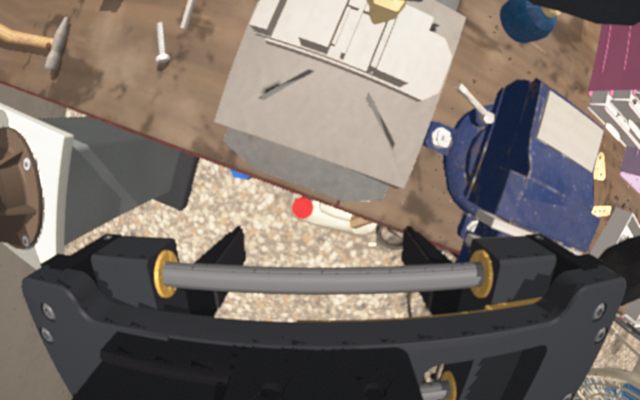

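View pics/crop_top.png

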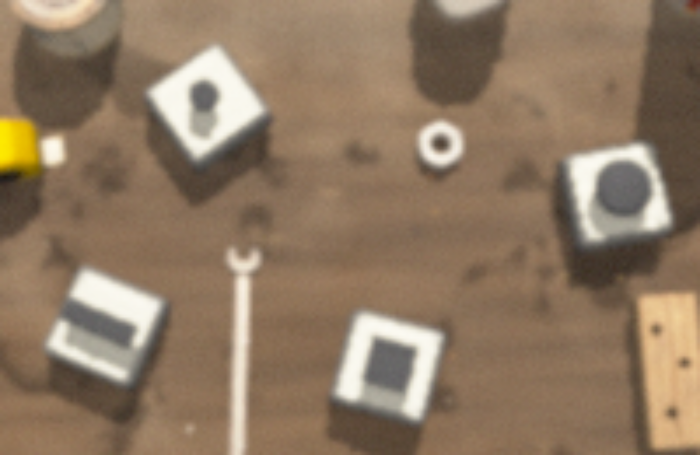

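The wrist view shows a drill-press-like machine right beside the start pose. It spans x 0.34–0.56 and y −0.68…−0.38, and is up to 0.36 m high, so a straight path would hit it. I'll go straight up first.

Request:
drive_tool --targets '[{"dz": -1},{"dz": -2.5},{"dz": -4},{"dz": -5.5},{"dz": -7},{"dz": -8.5},{"dz": -10},{"dz": -10}]' --hand 0

```text
schema error: expected keys dx, dy, dz, ax, ay, az
```

Request:
drive_tool --targets '[{"dx": 0,"dy": 0,"dz": -1,"ax": 0,"ay": 0,"az": 0},{"dx": 0,"dy": 0,"dz": -2.5,"ax": 0,"ay": 0,"az": 0},{"dx": 0,"dy": 0,"dz": -4,"ax": 0,"ay": 0,"az": 0},{"dx": 0,"dy": 0,"dz": -5.5,"ax": 0,"ay": 0,"az": 0},{"dx": 0,"dy": 0,"dz": -7,"ax": 0,"ay": 0,"az": 0},{"dx": 0,"dy": 0,"dz": -8.5,"ax": 0,"ay": 0,"az": 0},{"dx": 0,"dy": 0,"dz": -10,"ax": 0,"ay": 0,"az": 0},{"dx": 0,"dy": 0,"dz": -10,"ax": 0,"ay": 0,"az": 0}]' --hand 0

```text
clock: 2.15
tcp_pos: [0.2248, -0.5835, 0.4572]
orientation: [0.003, 0.983, 0.183, 0.0]
force: [-0.2, -0.1, 0.0]
width: 0.0204
```

```bash
cat >> h.py <<'E'
from scipy.spatial.transform import Rotation as Rn
def R():
    q=sensors.get_obs()['orientation'];return Rn.from_quat(np.r_[q[1:],q[0]]).as_matrix()
def shift(tgt):
    o=sensors.get_obs();return (R().T@(np.array(tgt)-o['tcp_pos'])/.025).round(2)
E
python3 - <<'E'
from h import *
print(R().round(3).tolist())
for t in((.25,-.40,.455),(.30,-.33,.455),(.42,-.24,.455),(.5645,-.1515,.455)):print(t,shift(t))
p=eyes.capture('top');save(p,'top2')
p=eyes.capture('wrist');save(p,'wrist2')
H=np.zeros((22,34))
for n in('scene','top'):
    p=eyes.capture(n);K=p['mtx'];z=p['z_map']
    r,c=np.mgrid[0:400,0:640];P=(np.stack([(c-K[0,2])/K[0,0]*z,-(r-K[1,2])/K[1,1]*z,-z],-1)@p['T'][:3,:3].T+p['T'][:3,3])[z>0]
    i=((P[:,0]-.1)/.04).astype(int);j=((P[:,1]+.88)/.04).astype(int)
    m=(i>=0)&(i<22)&(j>=0)&(j<34)
    np.maximum.at(H,(i[m],j[m]),P[m,2])
print('y  ',' '.join(f'{int(-86+4*j):3d}' for j in range(20)))
for i in range(21,-1,-1):print(f'{.12+.04*i:.2f}',' '.join(f'{int(v*100):3d}' for v in H[i][:20]))
E
```

```text
[[0.933, 0.36, 0.001], [0.36, -0.933, -0.005], [-0.001, 0.005, -1.0]]
(0.25, -0.4, 0.455) [ 3.58 -6.49  0.05]
(0.3, -0.33, 0.455) [ 6.45 -8.38  0.04]
(0.42, -0.24, 0.455) [ 12.22 -10.01   0.03]
(0.5645, -0.1515, 0.455) [ 18.89 -11.24   0.02]
y   -86 -82 -78 -74 -70 -66 -62 -58 -54 -50 -46 -42 -38 -34 -30 -26 -22 -18 -14 -10
0.96   0   0   0   0   0   0   0   0   0   0   0   0   0   0   0   0   0   0   0   0
0.92   0   0   0   0   0   0   0   0   0   0   0   0   0   0   0   0   0   0   0   0
0.88   0   0   0   0   0   0   0   0   0   0   0   0   0   0   0   0   0   0   0   0
0.84   0   0   0   0   0   0   0   0  33  40  40  40  40  40  41  41  43  48  52  53
0.80   0   0   0   0   0   0   0  35  40  45  46  46  46   0   0   0   0   0   0   0
0.76   0   0   0  13  17   0  29  34  39  40  40  40  40  39   0  23  23  22   0   9
0.72   0   0   7  12  18  23  26  26  26  26  26  28  29  26   1  23  23  23   0   9
0.68   0   2   4   4   4   4   4   0   0   0   0   0   0   1   1   2   0   0   0   0
0.64   0   0   0   0   0   0   0   0   0   0   0   0   1   2   2   2   0   0   0   0
0.60   0 
[... 395 characters left out ...]
   0   3   3   0   0
0.40   0   0   0   0   0  10  14  25  31  34  14  14  13   0   0   0   3   3   0   0
0.36   0   0   0   3   2  10  14  21  31  33  14  13  13   0   1   0   0   3   0   1
0.32   0   0   0   3   3   9   9   9   9   9   9  12  12   1   1   0   0  78  79   2
0.28   0   0   0   2   0   9   9   9   9   9   9   0   0   0   0   0   0  70  80  80
0.24   0   0   0   0   0   2   3   3   3   8   9   0   0   0   0   0   0  65  59  48
0.20   0   0   0   0   0   0   2   3   2   3   0   0   0   0   0   0   0  58  56  46
0.16   0   0   0   0   0   0   0   0   0   0   0   0   0   0   0   0   0   0   0  43
0.12   0   0   0   0   0   0   0   0   0   0   0   0   0   0   0   0   0   0   0   2
```

View pics/top2.png

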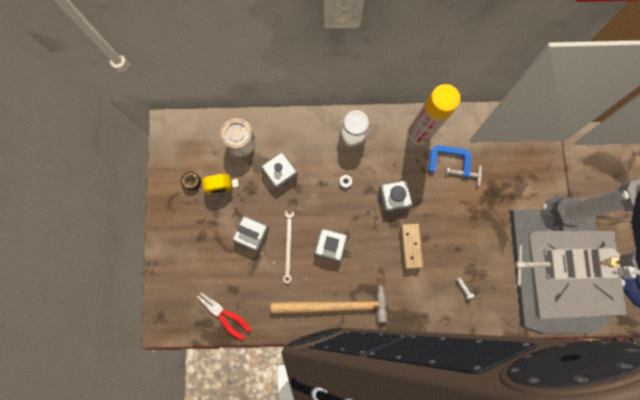

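View pics/wrist2.png

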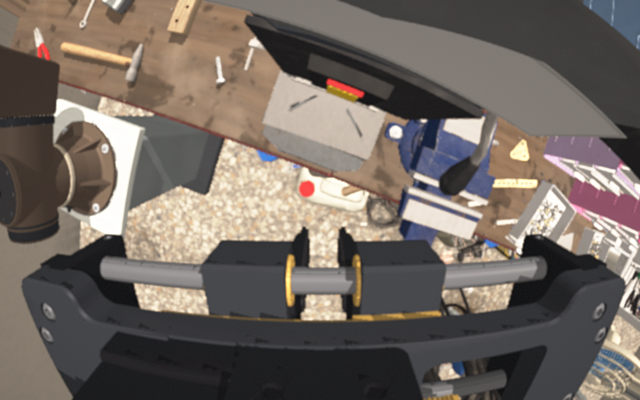

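The wrist view shows a large drill-press head at (400,60), outside the top camera's view. I'll map it in 3D with the wrist depth.

```bash
python3 - <<'E'
from h import *
p=eyes.capture('wrist');K=p['mtx'];z=p['z_map'];print(K.round(1).tolist(),p['T'].round(3).tolist())
r,c=np.mgrid[0:400,0:640];u=c-K[0,2];v=r-K[1,2];rr=np.hypot(u,v);th=rr/K[0,0]
t=np.tan(np.clip(th,0,1.55))/np.maximum(rr,1e-6)
P=np.stack([u*t*z,-v*t*z,-z],-1)@p['T'][:3,:3].T+p['T'][:3,3]
for cc,rw in((180,15),(320,130),(345,90),(400,60),(500,60),(560,100),(470,160),(300,30),(420,110)):print((cc,rw),z[rw,cc].round(3),P[rw,cc].round(3),np.round(th[rw,cc],2))
ok=(z>0)&(r<230)
Q=P[ok]
for lo,hi in((.1,.2),(.2,.3),(.3,.4),(.4,.5),(.5,.6),(.6,.8),(.8,1.2)):
    m=(Q[:,2]>lo)&(Q[:,2]<hi)&(Q[:,0]>.1)&(Q[:,0]<.9)&(Q[:,1]<-.1)
    if m.sum():print(lo,hi,m.sum(),'x',np.percentile(Q[m,0],[0,2,50,98,100]).round(2),'y',np.percentile(Q[m,1],[0,2,50,98,100]).round(2))
i=((Q[:,0]-.1)/.04).astype(int);j=((Q[:,1]+.88)/.04).astype(int)
m=(i>=0)&(i<22)&(j>=0)&(j<26);H=np.zeros((22,26));np.maximum.at(H,(i[m],j[m]),Q[m,2])
print('y  ',' '.join(f'{int(-86+4*j):3d}' for j in range(26)))
for i in range(21,-1,-1):print(f'{.12+.04*i:.2f}',' '.join(f'{int(v*100):3d}' for v in H[i]))
E
```

```text
[[309.7, 0.0, 323.1], [0.0, 309.7, 202.5], [0.0, 0.0, 1.0]] [[0.36, 0.904, 0.231, 0.29], [-0.933, 0.35, 0.087, -0.559], [-0.002, -0.247, 0.969, 0.634], [0.0, 0.0, 0.0, 1.0]]
(180, 15) 0.521 [ 0.417 -0.185  0.031] 0.76
(320, 130) 0.531 [ 0.279 -0.556  0.088] 0.23
(345, 90) 0.144 [ 0.31  -0.562  0.481] 0.37
(400, 60) 0.067 [ 0.311 -0.57   0.56 ] 0.52
(500, 60) 0.0 [ 0.29  -0.559  0.634] 0.73
(560, 100) 0.0 [ 0.29  -0.559  0.634] 0.83
(470, 160) 0.307 [ 0.317 -0.717  0.325] 0.49
(300, 30) 0.091 [ 0.317 -0.54   0.531] 0.56
(420, 110) 0.151 [ 0.316 -0.602  0.475] 0.43
0.1 0.2 9452 x [0.17 0.2  0.33 0.49 0.51] y [-1.32 -1.23 -0.8  -0.41 -0.39]
0.2 0.3 2279 x [0.27 0.28 0.45 0.71 0.72] y [-1.29 -1.23 -1.08 -0.71 -0.71]
0.3 0.4 2551 x [0.27 0.28 0.36 0.72 0.75] y [-0.97 -0.95 -0.73 -0.7  -0.69]
0.4 0.5 3127 x [0.23 0.31 0.32 0.32 0.36] y [-0.72 -0.61 -0.57 -0.52 -0.52]
0.5 0.6 20017 x [0.31 0.31 0.31 0.35 0.39] y [-0.73 -0.71 -0.57 -0.52 -0.51]
y   -86 -82 -78 -74 -70 -66 -62 -58 -54 -50 -46 -42 -38 -34 -30 -26 -22 -18 -14 -10  -6  -2   2   6  10  14
0.96   0   0   0   0   0   0   0   0   0 
[... 1656 characters left out ...]
 1   0   1   3   0   0   0   0   0   0   0   1
0.32  15  15  15  52  53   9  58  58  57  55   9  12  12   2   1   0   0   0   0   2   1   1   1   2   2   2
0.28  15  15  15  32  32   9   9   9   9   9   9   0   0   0   0   0   0   0   0   2  36  28  18   2   2   2
0.24  16  16  16  16   0   8   8  46   9   9   9   0   0   0   0   0   0   0   0  35  35  27  19   0   0   0
0.20  15  16  16  16   0   0   2   3   2   2   0   0   0   0   0   0   0   0   0  35  34  23   0   0   0   0
0.16   0   0  10   0   0   0   0   0   0   0   0   0   0   0   0   0   0   0   0  34  32  31  26   0   0   0
0.12   0   0   0   0   0   0   0   0   0   0   0   0   0   0   0   0   0   0   0   2  27  28  27  19   1   0
```

The head's front face is at x≈0.31, y −0.72…−0.51 and z 0.4–0.6, only centimetres from the wrist camera. I'll leave sideways along +y, slightly towards the robot, before reaching forward.

Request:
drive_tool --targets '[{"dx": 0.2,"dy": -1.0,"dz": 0,"ax": 0,"ay": 0,"az": 0},{"dx": 0.5,"dy": -2.6,"dz": 0,"ax": 0,"ay": 0,"az": 0},{"dx": 0.8,"dy": -4.2,"dz": 0,"ax": 0,"ay": 0,"az": 0},{"dx": 1.1,"dy": -5.6,"dz": 0,"ax": 0,"ay": 0,"az": 0},{"dx": 1.7,"dy": -7.2,"dz": 0,"ax": 0,"ay": 0,"az": 0},{"dx": 2.3,"dy": -8.7,"dz": 0,"ax": 0,"ay": 0,"az": 0},{"dx": 2.3,"dy": -8.7,"dz": 0,"ax": 0,"ay": 0,"az": 0}]'

```text
clock: 3.28
tcp_pos: [0.2001, -0.3575, 0.4547]
orientation: [0.001, 0.983, 0.183, 0.0]
force: [0.7, -0.2, -0.3]
width: 0.0002
```

```bash
python3 - <<'E'
from h import *
o=sensors.get_obs();print(o['tcp_pos'],o['q'].round(2))
for t in((.26,-.32,.455),(.42,-.24,.455),(.5645,-.1515,.4),(.5645,-.1515,.13)):print(t,shift(t))
p=eyes.capture('wrist');save(p,'wrist3')
E
```

```text
[ 0.20013425 -0.35754595  0.45468432] [-1.22 -0.01  1.59  0.    1.56 -0.02]
(0.26, -0.32, 0.455) [ 2.78 -0.54 -0.01]
(0.42, -0.24, 0.455) [ 9.9  -1.21 -0.01]
(0.5645, -0.1515, 0.4) [16.57 -2.43  2.19]
(0.5645, -0.1515, 0.13) [16.57 -2.44 12.99]
```

View pics/wrist3.png

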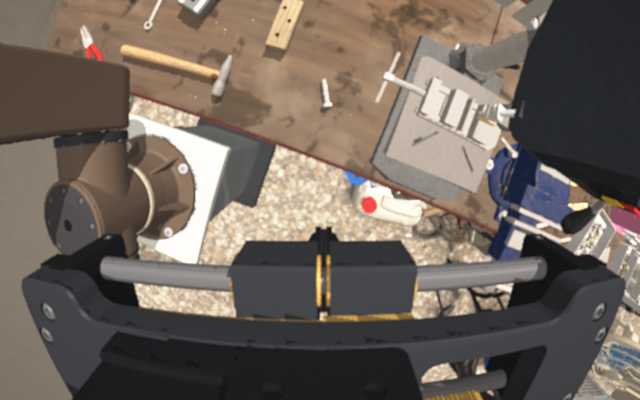

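The wrist view now shows the head to the right (columns above 520). Ahead is clear, so I'll reach forward above the domed button.

Request:
drive_tool --targets '[{"dx": 1.5,"dy": -0.6,"dz": 0,"ax": 0,"ay": 0,"az": 0},{"dx": 3.8,"dy": -1.0,"dz": 0,"ax": 0,"ay": 0,"az": 0},{"dx": 6.2,"dy": -1.2,"dz": 0,"ax": 0,"ay": 0,"az": 0},{"dx": 8.6,"dy": -1.5,"dz": 0,"ax": 0,"ay": 0,"az": 0},{"dx": 11.0,"dy": -1.8,"dz": 0.4,"ax": 0,"ay": 0,"az": 0},{"dx": 13.3,"dy": -2.1,"dz": 1.2,"ax": 0,"ay": 0,"az": 0},{"dx": 15.5,"dy": -2.3,"dz": 2,"ax": 0,"ay": 0,"az": 0},{"dx": 16.6,"dy": -2.4,"dz": 3,"ax": 0,"ay": 0,"az": 0}]'

```text
clock: 4.32
tcp_pos: [0.5685, -0.1536, 0.3769]
orientation: [-0.0, 0.983, 0.184, -0.001]
force: [0.0, -0.5, -0.9]
width: 0.0002
```

```bash
python3 - <<'E'
from h import *
o=sensors.get_obs();print(o['tcp_pos'],o['q'].round(2),o['force'])
for t in((.5645,-.1515,.25),(.5645,-.1515,.13)):print(t,shift(t))
p=eyes.capture('wrist');save(p,'wrist4')
E
```

```text
[ 0.56854799 -0.15360161  0.37685712] [-0.38  0.32  1.38 -0.    1.44  0.83] [ 0.00978031 -0.47379531 -0.93970398]
(0.5645, -0.1515, 0.25) [-0.11 -0.13  5.07]
(0.5645, -0.1515, 0.13) [-0.11 -0.13  9.87]
```

View pics/wrist4.png

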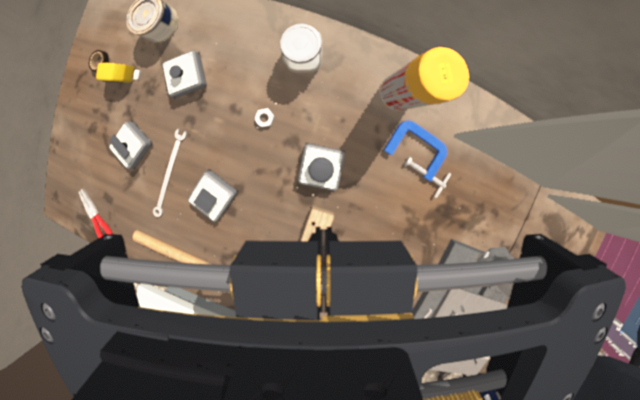

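The domed button is straight ahead at (321,168) and clear of the can at (440,75). I'll descend above it.

Request:
drive_tool --targets '[{"dx": 0,"dy": 0,"dz": 1.5,"ax": 0,"ay": 0,"az": 0},{"dx": 0,"dy": 0,"dz": 3.5,"ax": 0,"ay": 0,"az": 0},{"dx": 0,"dy": 0,"dz": 5.5,"ax": 0,"ay": 0,"az": 0},{"dx": 0,"dy": 0,"dz": 7.5,"ax": 0,"ay": 0,"az": 0},{"dx": 0,"dy": 0,"dz": 9,"ax": 0,"ay": 0,"az": 0},{"dx": 0,"dy": 0,"dz": 10,"ax": 0,"ay": 0,"az": 0},{"dx": 0,"dy": 0,"dz": 10,"ax": 0,"ay": 0,"az": 0}]'

```text
clock: 5.25
tcp_pos: [0.5651, -0.1548, 0.127]
orientation: [-0.001, 0.983, 0.183, -0.002]
force: [-0.6, -0.2, -0.6]
width: 0.001
```

```bash
python3 - <<'E'
from h import *
o=sensors.get_obs();print(o['tcp_pos'],o['force'],arm.finger_overhang)
for t in((.5645,-.1515,.13),(.5645,-.1515,.071)):print(t,shift(t))
p=eyes.capture('wrist');save(p,'wrist5')
p=eyes.capture('scene');save(p,'scene5')
E
```

```text
[ 0.56514098 -0.15481577  0.12704769] [-0.6439868  -0.21375669 -0.55583555] 0.019
(0.5645, -0.1515, 0.13) [ 0.02 -0.13 -0.12]
(0.5645, -0.1515, 0.071) [ 0.03 -0.13  2.24]
```

View pics/wrist5.png

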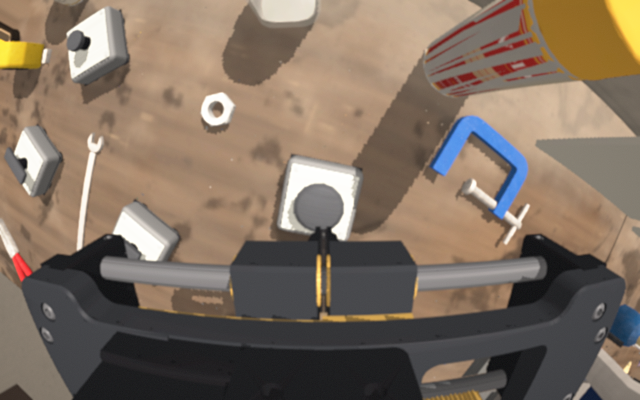

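View pics/scene5.png

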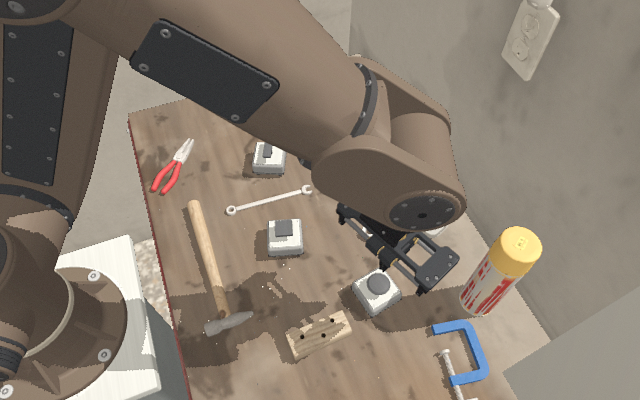

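In the wrist view the button sits on the gripper's centre line at (320,205). In the scene view the gripper is clear of the can. I'll press gently.

Request:
drive_tool --targets '[{"dx": 0,"dy": -0.1,"dz": 0.6,"ax": 0,"ay": 0,"az": 0},{"dx": 0,"dy": -0.1,"dz": 1.2,"ax": 0,"ay": 0,"az": 0},{"dx": 0,"dy": -0.1,"dz": 1.6,"ax": 0,"ay": 0,"az": 0},{"dx": 0,"dy": -0.1,"dz": 1.75,"ax": 0,"ay": 0,"az": 0},{"dx": 0,"dy": -0.1,"dz": 1.85,"ax": 0,"ay": 0,"az": 0},{"dx": 0,"dy": -0.1,"dz": 1.95,"ax": 0,"ay": 0,"az": 0},{"dx": 0,"dy": -0.1,"dz": 2.05,"ax": 0,"ay": 0,"az": 0},{"dx": 0,"dy": -0.1,"dz": 2.1,"ax": 0,"ay": 0,"az": 0}]'

```text
clock: 6.35
tcp_pos: [0.565, -0.1521, 0.0768]
orientation: [0.0, 0.983, 0.183, 0.0]
force: [-1.1, 0.5, -0.2]
width: 0.0007
```

Request:
drive_tool --targets '[{"dx": 0,"dy": 0,"dz": 0,"ax": 0,"ay": 0,"az": 0},{"dx": 0,"dy": 0,"dz": 0,"ax": 0,"ay": 0,"az": 0}]'

```text
clock: 6.6
tcp_pos: [0.565, -0.1521, 0.0769]
orientation: [0.0, 0.983, 0.183, 0.0]
force: [0.1, -0.8, 0.5]
width: 0.0006
```

```bash
python3 - <<'E'
from h import *
o=sensors.get_obs();print(o['tcp_pos'],o['force'],o['moment'])
p=eyes.capture('scene');c=cv2.cvtColor(p['color'],cv2.COLOR_RGB2BGR)[220:330,300:460];cv2.imwrite('pics/c6.png',cv2.resize(c,None,fx=5,fy=5))
p=eyes.capture('wrist');c=cv2.cvtColor(p['color'],cv2.COLOR_RGB2BGR)[130:260,230:410];cv2.imwrite('pics/w6.png',cv2.resize(c,None,fx=4,fy=4))
E
```

```text
[ 0.56502539 -0.15208632  0.07691336] [ 0.13361595 -0.84194444  0.51498051] [-0.06599974  0.00020156 -0.00614511]
```

View pics/c6.png

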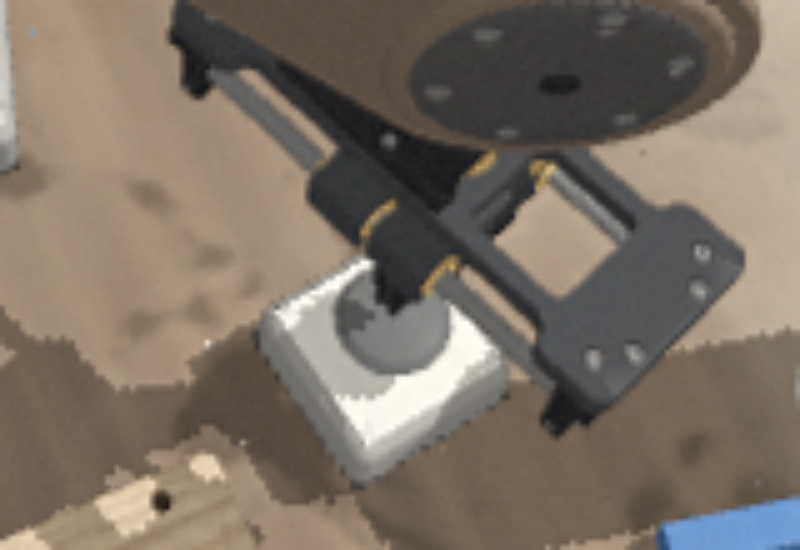

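View pics/w6.png

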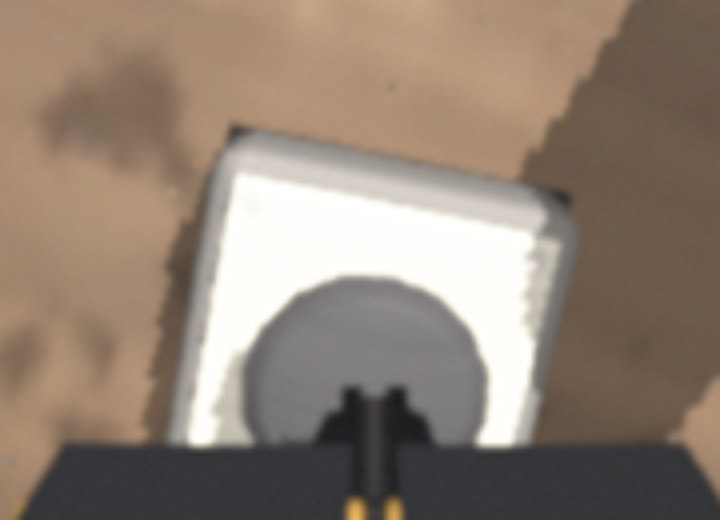

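The fingertips are centred on the dome, with tips at about 0.058 m. I'll go down another 6 mm slowly.

Request:
drive_tool --targets '[{"dx": 0,"dy": 0,"dz": 0.05,"ax": 0,"ay": 0,"az": 0},{"dx": 0,"dy": 0,"dz": 0.1,"ax": 0,"ay": 0,"az": 0},{"dx": 0,"dy": 0,"dz": 0.15,"ax": 0,"ay": 0,"az": 0},{"dx": 0,"dy": 0,"dz": 0.2,"ax": 0,"ay": 0,"az": 0},{"dx": 0,"dy": 0,"dz": 0.25,"ax": 0,"ay": 0,"az": 0},{"dx": 0,"dy": 0,"dz": 0.25,"ax": 0,"ay": 0,"az": 0}]'

```text
clock: 7.45
tcp_pos: [0.5649, -0.152, 0.0705]
orientation: [-0.0, 0.983, 0.183, -0.0]
force: [-0.6, -0.0, 0.5]
width: 0.0003
```

```bash
python3 - <<'E'
from h import *
F=[]
for i in range(4):
    F.append(sensors.get_obs()['force']);p=eyes.capture('scene' if i%2 else 'top')
    F.append(sensors.get_obs()['force'])
print(np.round(F,2).tolist(),np.mean(F,0))
K=p['mtx'];z=p['z_map']
r,c=np.mgrid[0:400,0:640];P=np.stack([(c-K[0,2])/K[0,0]*z,-(r-K[1,2])/K[1,1]*z,-z],-1)@p['T'][:3,:3].T+p['T'][:3,3]
m=(z>0)&(np.hypot(P[...,0]-.563,P[...,1]+.1515)<.02)&(r>275)
print(np.histogram(P[m][:,2],np.arange(.036,.08,.002)))
p=eyes.capture('scene');c=cv2.cvtColor(p['color'],cv2.COLOR_RGB2BGR)[220:330,300:460];cv2.imwrite('pics/c7.png',cv2.resize(c,None,fx=5,fy=5))
E
```

```text
[[-0.56, -0.04, 0.48], [0.27, -0.54, -0.87], [0.27, -0.54, -0.87], [0.22, 0.02, -0.25], [0.22, 0.02, -0.25], [-0.16, 0.28, 0.04], [-0.16, 0.28, 0.04], [0.03, 0.27, 0.44]] [ 0.01544502 -0.0315016  -0.1565044 ]
(array([  2,  18,  36,  12,   0,   0,   0,   0,   0,   0,  11,  32,  90,
       104,  25,   0,   0,   0,   0,   0,   0]), array([0.036, 0.038, 0.04 , 0.042, 0.044, 0.046, 0.048, 0.05 , 0.052,
       0.054, 0.056, 0.058, 0.06 , 0.062, 0.064, 0.066, 0.068, 0.07 ,
       0.072, 0.074, 0.076, 0.078]))
```

View pics/c7.png

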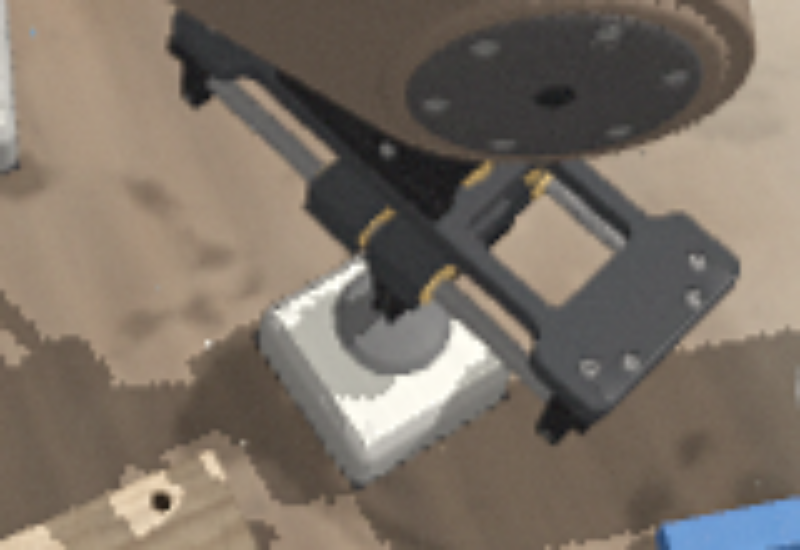

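There is no contact. Force averages about 0 and the head is still at 0.062, so the fingertips are higher than the stated overhang implies. I'll go on by force in small steps.

Request:
drive_tool --targets '[{"dx": 0,"dy": 0,"dz": 0.05,"ax": 0,"ay": 0,"az": 0},{"dx": 0,"dy": 0,"dz": 0.1,"ax": 0,"ay": 0,"az": 0},{"dx": 0,"dy": 0,"dz": 0.15,"ax": 0,"ay": 0,"az": 0},{"dx": 0,"dy": 0,"dz": 0.15,"ax": 0,"ay": 0,"az": 0}]'

```text
clock: 8.2
tcp_pos: [0.5649, -0.152, 0.0667]
orientation: [-0.0, 0.983, 0.183, -0.0]
force: [-0.4, 0.4, 0.4]
width: -0.0002
```

```bash
cat > chk.py <<'E'
from h import *
import sys
F=[]
for i in range(3):
    p=eyes.capture('scene');F.append(sensors.get_obs()['force'])
o=sensors.get_obs();print('F',np.mean(F,0).round(2),'tcp',o['tcp_pos'].round(4),o['clock'])
K=p['mtx'];z=p['z_map']
r,c=np.mgrid[0:400,0:640];P=np.stack([(c-K[0,2])/K[0,0]*z,-(r-K[1,2])/K[1,1]*z,-z],-1)@p['T'][:3,:3].T+p['T'][:3,3]
P[z<=0]=9
C={'mushroom':(.563,-.1515),'square':(.4425,.0195),'bar':(.4755,.2215),'small':(.638,.147)}
for b,(x,y) in C.items():
    for rad in (.035,):
        m=(np.hypot(P[...,0]-x,P[...,1]-y)<rad)
        print(b,np.histogram(P[m][:,2],np.arange(.036,.08,.002))[0])
E
python3 chk.py
```

```text
F [-0.06 -0.12  0.18] tcp [ 0.565  -0.1521  0.0668] 8.35
mushroom [ 53 120 284  89   3   0   0   0   0   1  14  43  93 103  27   0   0   0
   0   0   0]
square [ 46 134 269 101  10   0   0   0   0   1   4  12  67 147  55   3   0   0
   0   0   0]
bar [22 47 70 24  4  0  0  0  0  0  2  1  0  0  0  0  0  0  0  0  0]
small [0 0 0 0 0 0 0 0 0 0 0 0 0 0 0 0 0 0 0 0 0]
```

```bash
python3 - <<'E'
from h import *
for n in ('scene','wrist'):
    p=eyes.capture(n)
    K=p['mtx'];z=p['z_map'];r,c=np.mgrid[0:400,0:640]
    if n=='wrist':
        u=c-K[0,2];v=r-K[1,2];rr=np.hypot(u,v);t=np.tan(np.clip(rr/K[0,0],0,1.5))/np.maximum(rr,1e-6);X=np.stack([u*t*z,-v*t*z,-z],-1)
    else: X=np.stack([(c-K[0,2])/K[0,0]*z,-(r-K[1,2])/K[1,1]*z,-z],-1)
    P=X@p['T'][:3,:3].T+p['T'][:3,3];P[z<=0]=9
    x0=sensors.get_obs()['tcp_pos']
    L=(P-x0)@R()
    m=(np.hypot(P[...,0]-x0[0],P[...,1]-x0[1])<.06)&(P[...,2]<.2)
    for zz in np.arange(.036,.13,.005):
        k=m&(P[...,2]>=zz)&(P[...,2]<zz+.005)
        if k.sum():print(n,round(zz,3),k.sum(),'lx',L[k][:,0].min().round(3),L[k][:,0].max().round(3),'ly',L[k][:,1].min().round(3),L[k][:,1].max().round(3),'col',p['color'][k].mean(0).round())
    cc=cv2.cvtColor(p['color'],cv2.COLOR_RGB2BGR)
    a=cc[255:305,350:420] if n=='scene' else cc[150:250,260:380]
    cv2.imwrite(f'pics/z8{n}.png',cv2.resize(a,None,fx=10 if n=='scene' else 6,fy=10 if n=='scene' else 6,interpolation=cv2.INTER_NEAREST))
    if n=='scene':
        for rr_ in range(262,290,2):print(rr_,(P[rr_,364:392:2,2]*1000).astype(int))
E
```

```text
scene 0.036 411 lx -0.04 0.032 ly -0.04 0.036 col [189. 187. 179.]
scene 0.041 274 lx -0.036 0.02 ly -0.036 0.032 col [217. 215. 205.]
scene 0.056 97 lx -0.023 0.012 ly -0.023 0.019 col [121. 120. 118.]
scene 0.061 185 lx -0.021 0.011 ly -0.021 0.018 col [117. 116. 115.]
scene 0.076 5 lx -0.012 -0.01 ly -0.004 0.003 col [48. 45. 46.]
scene 0.081 4 lx -0.013 -0.011 ly -0.005 -0.001 col [45. 44. 43.]
scene 0.086 9 lx -0.013 -0.01 ly -0.006 0.006 col [36. 36. 36.]
scene 0.091 9 lx -0.012 -0.01 ly -0.007 0.005 col [38. 38. 38.]
scene 0.096 7 lx -0.013 -0.012 ly -0.007 0.007 col [34. 34. 35.]
262 [174 179 180 178 180 178 179 188 196 199 202 208 206 198]
264 [167 171 178 179 179 180 173 180 187 194 196 203 200 199]
266 [159 169 172 178 178 172 179 180 179 190 194 201 198 196]
268 [ -1 161 166 173 172 179 181 179 178 179 179 193 197 198]
270 [  1   4   0 166  33 178 178 179 178 180 178 180 192 197]
272 [  1   0   2  37 164 170 177 179 180 180 179 178 179 192]
274 [  0  37  41  36  58 165 170 179 179 180 180 179 175 172]
276 [ 36  42  39  58  61 100 166 170 177 180 181 176 171 151]
278 [ 39 
[... 601 characters left out ...]
2. 123.]
wrist 0.076 44 lx 0.01 0.012 ly -0.004 0.005 col [76. 75. 75.]
wrist 0.081 51 lx 0.01 0.012 ly -0.004 0.005 col [48. 47. 48.]
wrist 0.086 69 lx 0.01 0.012 ly -0.006 0.007 col [46. 45. 46.]
wrist 0.091 90 lx 0.01 0.012 ly -0.007 0.008 col [41. 41. 42.]
wrist 0.096 98 lx 0.01 0.012 ly -0.008 0.009 col [41. 41. 42.]
wrist 0.101 46 lx 0.01 0.013 ly -0.002 0.003 col [47. 46. 47.]
wrist 0.106 47 lx 0.01 0.012 ly -0.002 0.003 col [47. 45. 47.]
wrist 0.111 46 lx 0.01 0.012 ly -0.002 0.003 col [50. 47. 47.]
wrist 0.116 26 lx 0.01 0.012 ly -0.002 0.003 col [69. 61. 53.]
wrist 0.121 25 lx 0.01 0.011 ly -0.001 0.001 col [74. 64. 52.]
wrist 0.126 8 lx 0.01 0.011 ly -0.001 0.001 col [68. 61. 52.]
```

View pics/z8scene.png

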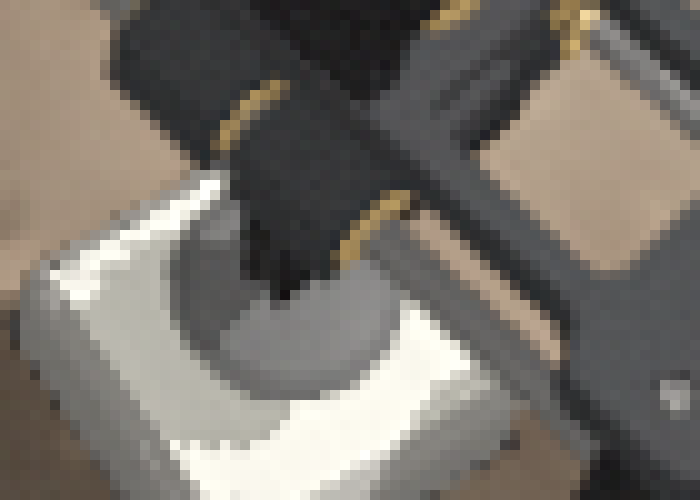

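View pics/z8wrist.png

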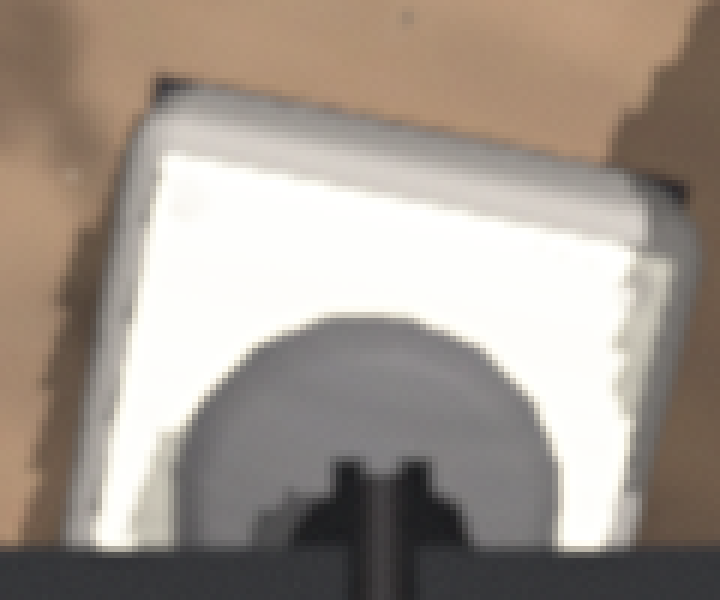

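Both cameras put the fingertips at z≈0.076 with the TCP reported at 0.067. So the tips stand about 9 mm above the reported TCP height, not 19 mm below it, while xy agrees. The gap to the dome is about 14 mm, and I'll go down with force checks.

Request:
drive_tool --targets '[{"dx": 0,"dy": 0,"dz": 0.15,"ax": 0,"ay": 0,"az": 0},{"dx": 0,"dy": 0,"dz": 0.25,"ax": 0,"ay": 0,"az": 0},{"dx": 0,"dy": 0,"dz": 0.35,"ax": 0,"ay": 0,"az": 0},{"dx": 0,"dy": 0,"dz": 0.4,"ax": 0,"ay": 0,"az": 0},{"dx": 0,"dy": 0,"dz": 0.45,"ax": 0,"ay": 0,"az": 0},{"dx": 0,"dy": 0,"dz": 0.5,"ax": 0,"ay": 0,"az": 0},{"dx": 0,"dy": 0,"dz": 0.5,"ax": 0,"ay": 0,"az": 0}]'

```text
clock: 9.32
tcp_pos: [0.5649, -0.152, 0.0543]
orientation: [0.0, 0.983, 0.183, -0.0]
force: [-0.4, -0.5, 0.1]
width: 0.0005
```

```bash
python3 chk.py | head -2
```

```text
F [-0.15  0.03 -0.46] tcp [ 0.565  -0.1521  0.0544] 9.475
mushroom [ 58 136 228 107   3   0   0   0   0   0  14  39  79  70  18   0   6   1
```

Request:
drive_tool --targets '[{"dx": 0,"dy": 0,"dz": 0.05,"ax": 0,"ay": 0,"az": 0},{"dx": 0,"dy": 0,"dz": 0.1,"ax": 0,"ay": 0,"az": 0},{"dx": 0,"dy": 0,"dz": 0.15,"ax": 0,"ay": 0,"az": 0},{"dx": 0,"dy": 0,"dz": 0.2,"ax": 0,"ay": 0,"az": 0},{"dx": 0,"dy": 0,"dz": 0.2,"ax": 0,"ay": 0,"az": 0}]'

```text
clock: 10.1
tcp_pos: [0.565, -0.1521, 0.0493]
orientation: [0.0, 0.983, 0.183, 0.0]
force: [-0.6, 0.0, 1.7]
width: -0.0
```

```bash
python3 chk.py | head -2
```

```text
F [0.26 0.15 2.07] tcp [ 0.565  -0.1521  0.0494] 10.25
mushroom [ 54 125 231  95   5   0   0   0   3  17  60  61  57  11   0   3   2   2
```

Contact: about 2 N and the head is already dropping. I'll press on about 6.5 mm.

Request:
drive_tool --targets '[{"dx": 0,"dy": 0,"dz": 0.06,"ax": 0,"ay": 0,"az": 0},{"dx": 0,"dy": 0,"dz": 0.12,"ax": 0,"ay": 0,"az": 0},{"dx": 0,"dy": 0,"dz": 0.18,"ax": 0,"ay": 0,"az": 0},{"dx": 0,"dy": 0,"dz": 0.24,"ax": 0,"ay": 0,"az": 0},{"dx": 0,"dy": 0,"dz": 0.26,"ax": 0,"ay": 0,"az": 0}]'

```text
clock: 10.88
tcp_pos: [0.565, -0.1521, 0.0427]
orientation: [0.0, 0.983, 0.183, -0.0]
force: [-0.2, 0.1, 2.8]
width: 0.0005
```

```bash
python3 chk.py | head -2
```

```text
F [-0.28 -0.11  2.1 ] tcp [ 0.565  -0.1521  0.0428] 11.025
mushroom [ 49 128 202  73   8   6  34  72  61  27   6   1   2   2   2   3   3   4
```

The head is down about 9 mm at around 2.5 N. I'll lift and move on to above the square button.

Request:
drive_tool --targets '[{"dx": 0,"dy": 0,"dz": -0.5,"ax": 0,"ay": 0,"az": 0},{"dx": 0,"dy": 0,"dz": -2,"ax": 0,"ay": 0,"az": 0},{"dx": -0.3,"dy": -1.2,"dz": -2.2,"ax": 0,"ay": 0,"az": 0},{"dx": -0.7,"dy": -3,"dz": -2.2,"ax": 0,"ay": 0,"az": 0},{"dx": -1.2,"dy": -4.9,"dz": -2.2,"ax": 0,"ay": 0,"az": 0},{"dx": -1.7,"dy": -6.8,"dz": -2.2,"ax": 0,"ay": 0,"az": 0},{"dx": -2.1,"dy": -8.1,"dz": -2.2,"ax": 0,"ay": 0,"az": 0},{"dx": -2.1,"dy": -8.1,"dz": -2.2,"ax": 0,"ay": 0,"az": 0}]'

```text
clock: 12.02
tcp_pos: [0.4421, 0.0193, 0.0986]
orientation: [0.0, 0.983, 0.184, -0.0]
force: [0.5, -0.3, -0.3]
width: 0.0003
```

```bash
python3 chk.py; python3 - <<'E'
from h import *
print(shift((.4435,.019,.0545)))
for n in('scene','top','wrist'):
  p=eyes.capture(n);save(p,n+'9')
  if n=='wrist':continue
  K=p['mtx'];z=p['z_map'];r,c=np.mgrid[0:400,0:640]
  P=np.stack([(c-K[0,2])/K[0,0]*z,-(r-K[1,2])/K[1,1]*z,-z],-1)@p['T'][:3,:3].T+p['T'][:3,3];P[z<=0]=9
  m=(np.hypot(P[...,0]-.5635,P[...,1]+.1515)<.0125);q=P[m][:,2];print(n,'mush top',np.median(q),len(q))
  m=(np.hypot(P[...,0]-.5645,P[...,1]+.1515)<.06)&(P[...,2]>.034)&(P[...,2]<.07);print(cv2.minAreaRect((P[m][:,:2]*1000).astype(np.float32)))
E
```

```text
F [ 0.02 -0.85  0.4 ] tcp [0.444  0.0176 0.0982] 12.175
mushroom [ 51 168 273 136   3   7  33  99 160  99  13   1   0   0   0   0   0   0
   0   0   0]
square [ 48 104 214 104   1   0   0   0   1   0   6  10  56 146  53   4   0   0
   0   0   0]
bar [0 0 0 0 0 0 0 0 0 0 0 0 0 0 0 0 0 0 0 0 0]
small [ 30 104 233 132  15   3   6   2   0   1   5   6  17  41  18   1   0   0
   0   0   0]
[-0.   -0.06  1.75]
scene mush top 0.05410283190308285 139
((562.8975830078125, -150.7404022216797), (70.06592559814453, 69.96299743652344), 9.434232711791992)
top mush top 0.0529281040085563 77
((565.5925903320312, -151.24684143066406), (68.53885650634766, 68.85526275634766), 8.895188331604004)
```

View pics/scene9.png

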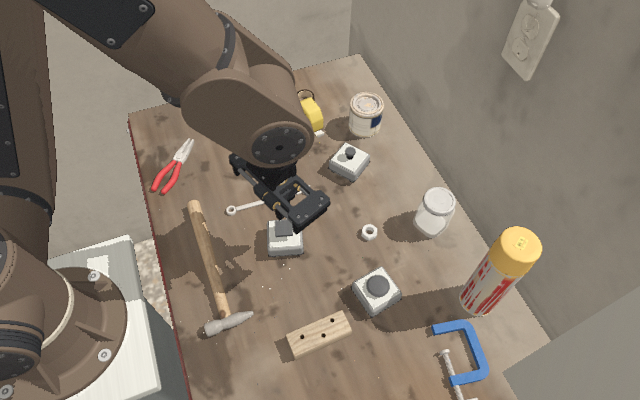

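View pics/wrist9.png

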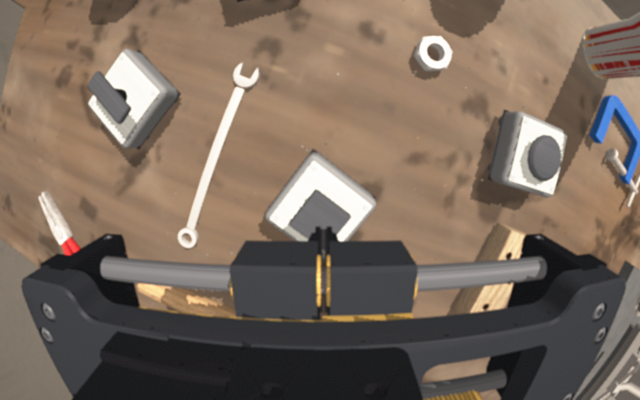

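The domed button is now about 8.3 mm down and its box hasn't moved. The square button is at (320,215) on the gripper's centre line. Contact should come at TCP z≈0.0525.

Request:
drive_tool --targets '[{"dx": 0,"dy": 0,"dz": 0.6,"ax": 0,"ay": 0,"az": 0},{"dx": 0,"dy": 0,"dz": 1.2,"ax": 0,"ay": 0,"az": 0},{"dx": 0,"dy": 0,"dz": 1.6,"ax": 0,"ay": 0,"az": 0},{"dx": 0,"dy": 0,"dz": 1.74,"ax": 0,"ay": 0,"az": 0},{"dx": 0,"dy": 0,"dz": 1.8,"ax": 0,"ay": 0,"az": 0},{"dx": 0,"dy": 0,"dz": 1.86,"ax": 0,"ay": 0,"az": 0},{"dx": 0,"dy": 0,"dz": 1.92,"ax": 0,"ay": 0,"az": 0},{"dx": 0,"dy": 0,"dz": 1.96,"ax": 0,"ay": 0,"az": 0}]'

```text
clock: 13.32
tcp_pos: [0.4434, 0.018, 0.049]
orientation: [0.0, 0.983, 0.183, 0.0]
force: [-0.0, -1.1, 3.8]
width: 0.0007
```

```bash
python3 chk.py
```

```text
F [ 0.06 -1.32  2.87] tcp [0.4434 0.018  0.0489] 13.475
mushroom [ 63 156 296 122   5   6  38  94 165 101   8   0   0   0   0   0   0   0
   0   0   0]
square [ 37  81 173  61   4   0   0   0   2   9  14  35  35   9   3   0   4   2
   3   6   3]
bar [0 0 0 0 0 0 0 0 0 0 0 0 0 0 0 0 0 0 0 0 0]
small [ 33 108 236 117  15   7   2   2   0   3   4   2  21  40  17   2   0   0
   0   0   0]
```

Contact as expected, at about 3 N. I'll press the remaining 6 mm.

Request:
drive_tool --targets '[{"dx": 0,"dy": 0,"dz": 0.06,"ax": 0,"ay": 0,"az": 0},{"dx": 0,"dy": 0,"dz": 0.12,"ax": 0,"ay": 0,"az": 0},{"dx": 0,"dy": 0,"dz": 0.18,"ax": 0,"ay": 0,"az": 0},{"dx": 0,"dy": 0,"dz": 0.24,"ax": 0,"ay": 0,"az": 0},{"dx": 0,"dy": 0,"dz": 0.24,"ax": 0,"ay": 0,"az": 0}]'

```text
clock: 14.1
tcp_pos: [0.4433, 0.018, 0.0427]
orientation: [0.0, 0.983, 0.183, 0.0]
force: [2.2, -0.6, 2.4]
width: 0.0007
```

```bash
python3 chk.py; python3 -c "
from h import *
print(shift((.4768,.2205,.1)))"
```

```text
F [ 1.32 -1.2   2.25] tcp [0.4433 0.018  0.0428] 14.25
mushroom [ 59 147 302 122   8   5  36 105 157 105   5   0   0   0   0   0   0   0
   0   0   0]
square [ 32  99 141  59   6   0  10  17  34  27   9   3   2   1   1   3   4   4
   2   3   2]
bar [0 0 0 0 0 0 0 0 0 0 0 0 0 0 0 0 0 0 0 0 0]
small [ 29  94 256 118  10   5   4   2   0   2   5   2  17  51  10   2   0   0
   0   0   0]
[ 4.16 -7.08 -2.29]
```

Request:
drive_tool --targets '[{"dx": 0,"dy": 0,"dz": -0.5,"ax": 0,"ay": 0,"az": 0},{"dx": 0,"dy": 0,"dz": -2,"ax": 0,"ay": 0,"az": 0},{"dx": 0.6,"dy": -1,"dz": -2.3,"ax": 0,"ay": 0,"az": 0},{"dx": 1.6,"dy": -2.7,"dz": -2.3,"ax": 0,"ay": 0,"az": 0},{"dx": 2.6,"dy": -4.4,"dz": -2.3,"ax": 0,"ay": 0,"az": 0},{"dx": 3.6,"dy": -6.1,"dz": -2.3,"ax": 0,"ay": 0,"az": 0},{"dx": 4.15,"dy": -7.1,"dz": -2.3,"ax": 0,"ay": 0,"az": 0},{"dx": 4.15,"dy": -7.1,"dz": -2.3,"ax": 0,"ay": 0,"az": 0}]'

```text
clock: 15.25
tcp_pos: [0.4757, 0.2224, 0.1007]
orientation: [0.0, 0.983, 0.184, -0.0]
force: [0.1, -0.5, 0.1]
width: 0.0002
```

```bash
python3 chk.py; python3 - <<'E'
from h import *
print(shift((.4768,.2205,.049)))
for n in('scene','top','wrist'):
  p=eyes.capture(n);save(p,n+'10')
  if n=='wrist':continue
  K=p['mtx'];z=p['z_map'];r,c=np.mgrid[0:400,0:640]
  P=np.stack([(c-K[0,2])/K[0,0]*z,-(r-K[1,2])/K[1,1]*z,-z],-1)@p['T'][:3,:3].T+p['T'][:3,3];P[z<=0]=9
  m=(np.hypot(P[...,0]-.443,P[...,1]-.019)<.0125);q=P[m][:,2];print(n,'sq top',np.median(q),len(q))
  m=(np.hypot(P[...,0]-.4435,P[...,1]-.019)<.06)&(P[...,2]>.034)&(P[...,2]<.07);print(cv2.minAreaRect((P[m][:,:2]*1000).astype(np.float32)))
  m=(np.hypot(P[...,0]-.4768,P[...,1]-.2205)<.06)&(P[...,2]>.034)&(P[...,2]<.07)
  if m.any():print('bar',cv2.minAreaRect((P[m][:,:2]*1000).astype(np.float32)))
E
```

```text
F [ 0.05 -0.41  0.01] tcp [0.4757 0.2202 0.1005] 15.4
mushroom [ 70 156 278 129   3   7  35  96 174  91   9   0   0   0   0   0   0   0
   0   0   0]
square [ 48 129 270 111   6   4   4  26 127 115  15   0   0   0   0   0   0   0
   0   0   0]
bar [ 39 122 224  78  11   0   0   0   0   1   1  10  45  74  39   2   0   0
   0   0   0]
small [ 34 114 239 115  12   6   2   3   0   2   4   4  19  45  10   6   0   0
   0   0   0]
[0.05 0.   2.06]
scene sq top 0.05393848744674057 116
((441.7989807128906, 19.269695281982422), (70.00947570800781, 69.22101593017578), 73.75161743164062)
bar ((474.78936767578125, 220.12306213378906), (67.80059814453125, 69.93378448486328), 66.21501922607422)
top sq top 0.05250212366216489 80
((444.1576232910156, 18.221378326416016), (68.87438201904297, 68.6769027709961), 73.05035400390625)
bar ((482.313720703125, 181.84051513671875), (2.483675003051758, 0.0), 179.0136260986328)
```

View pics/wrist10.png

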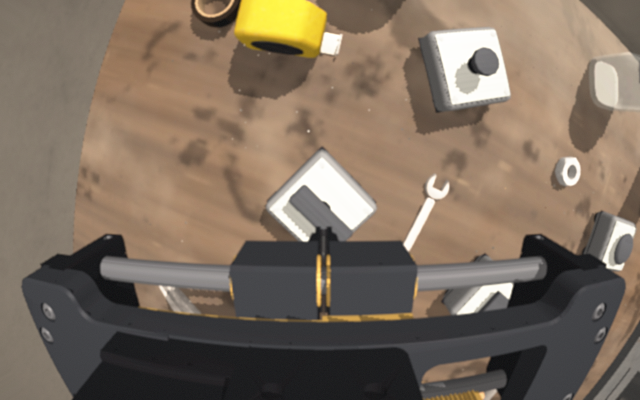

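The square button is about 9 mm down. The bar at (320,210) is under the fingers, and the tape measure at (280,25) and small button at (484,62) are clear. I'll press the bar.

Request:
drive_tool --targets '[{"dx": 0,"dy": 0,"dz": 0.6,"ax": 0,"ay": 0,"az": 0},{"dx": 0,"dy": 0,"dz": 1.2,"ax": 0,"ay": 0,"az": 0},{"dx": 0,"dy": 0,"dz": 1.7,"ax": 0,"ay": 0,"az": 0},{"dx": 0,"dy": 0,"dz": 1.84,"ax": 0,"ay": 0,"az": 0},{"dx": 0,"dy": 0,"dz": 1.9,"ax": 0,"ay": 0,"az": 0},{"dx": 0,"dy": 0,"dz": 1.96,"ax": 0,"ay": 0,"az": 0},{"dx": 0,"dy": 0,"dz": 2.02,"ax": 0,"ay": 0,"az": 0},{"dx": 0,"dy": 0,"dz": 2.06,"ax": 0,"ay": 0,"az": 0}]'

```text
clock: 16.55
tcp_pos: [0.4763, 0.221, 0.0491]
orientation: [-0.0, 0.983, 0.183, 0.0]
force: [-0.8, 0.2, 2.5]
width: 0.0007
```

```bash
python3 chk.py|grep -e F -e bar
```

```text
F [-0.04  0.52  1.9 ] tcp [0.4763 0.221  0.0489] 16.7
bar [ 40  82 153  79   4   0   0   0   3   3  12  32  34   6   6   5   3   5
```

Request:
drive_tool --targets '[{"dx": 0,"dy": 0,"dz": 0.06,"ax": 0,"ay": 0,"az": 0},{"dx": 0,"dy": 0,"dz": 0.12,"ax": 0,"ay": 0,"az": 0},{"dx": 0,"dy": 0,"dz": 0.18,"ax": 0,"ay": 0,"az": 0},{"dx": 0,"dy": 0,"dz": 0.24,"ax": 0,"ay": 0,"az": 0},{"dx": 0,"dy": 0,"dz": 0.24,"ax": 0,"ay": 0,"az": 0}]'

```text
clock: 17.32
tcp_pos: [0.4763, 0.221, 0.0427]
orientation: [0.0, 0.983, 0.183, 0.0]
force: [1.1, 0.4, 2.4]
width: 0.0006
```

```bash
python3 chk.py|grep -e F -e bar
```

```text
F [1.03 0.84 2.43] tcp [0.4763 0.221  0.0428] 17.475
bar [ 40  84 127  62   4   5   4  13  31  31   6   7   4   4   3   5   8   6
```

Request:
drive_tool --targets '[{"dx": 0,"dy": 0,"dz": -0.5,"ax": 0,"ay": 0,"az": 0},{"dx": 0,"dy": 0,"dz": -2,"ax": 0,"ay": 0,"az": 0},{"dx": 0,"dy": 0,"dz": -4,"ax": 0,"ay": 0,"az": 0},{"dx": 0,"dy": 0,"dz": -6,"ax": 0,"ay": 0,"az": 0},{"dx": 0,"dy": 0,"dz": -7,"ax": 0,"ay": 0,"az": 0},{"dx": 0,"dy": 0,"dz": -7,"ax": 0,"ay": 0,"az": 0}]'

```text
clock: 18.23
tcp_pos: [0.4764, 0.221, 0.22]
orientation: [-0.0, 0.983, 0.183, 0.002]
force: [-0.0, 0.7, 0.2]
width: 0.0004
```

```bash
python3 chk.py; python3 - <<'E'
from h import *
print(sensors.get_obs()['clock'])
C={'mushroom':(.5645,-.1515),'square':(.4435,.0185),'bar':(.4768,.2205),'small':(.639,.1465)}
for n in('scene','top','wrist'):
  p=eyes.capture(n);save(p,n+'11')
  if n=='wrist':continue
  K=p['mtx'];z=p['z_map'];r,c=np.mgrid[0:400,0:640]
  P=np.stack([(c-K[0,2])/K[0,0]*z,-(r-K[1,2])/K[1,1]*z,-z],-1)@p['T'][:3,:3].T+p['T'][:3,3];P[z<=0]=9
  for b,(x,y) in C.items():
    d=np.hypot(P[...,0]-x,P[...,1]-y);m=d<.008;k=(d<.06)&(P[...,2]>.034)&(P[...,2]<.07)
    if k.sum()>9:print(n,b,'top',np.median(P[m][:,2]),m.sum(),np.round(cv2.minAreaRect((P[k][:,:2]*1000).astype(np.float32))[0],1))
E
```

```text
F [ 0.18  0.02 -0.59] tcp [0.4755 0.2207 0.2169] 18.375
mushroom [ 60 132 312 122   5   5  39  95 168  95  11   0   0   0   0   0   0   0
   0   0   0]
square [ 69 128 265  98   8   3   5  20 117 116  29   0   0   0   0   0   0   0
   0   0   0]
bar [ 37 114 196  95  11   2   7  18  80  56   9   0   0   0   0   0   0   0
   0   0   0]
small [ 38 105 230 114  18   4   4   1   0   1   6   5  27  35  12   3   0   0
   0   0   0]
18.375
scene mushroom top 0.054251524682137786 60 [ 562.8 -150.8]
scene square top 0.05446991804349999 48 [441.9  18.7]
scene bar top 0.231451544703011 86 [475.  219.6]
scene small top 0.062432117715173485 54 [636.9 146.3]
top mushroom top 0.052664609559326614 31 [ 565.8 -151.8]
top square top 0.053434594364664356 37 [444.3  18.2]
top bar top 0.5420737813325489 113 [482.  187.3]
top small top 0.06182077269601427 33 [639.9 145.3]
```

View pics/scene11.png

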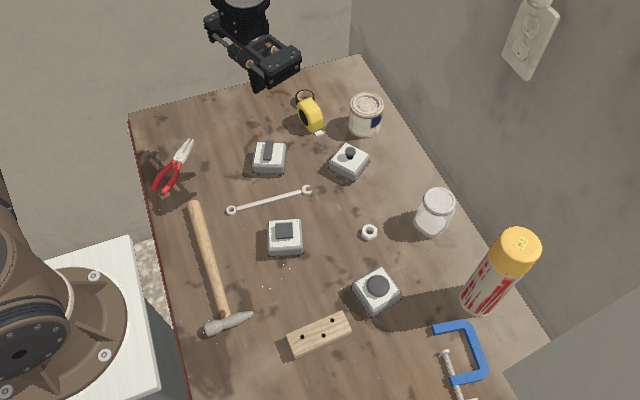

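View pics/wrist11.png

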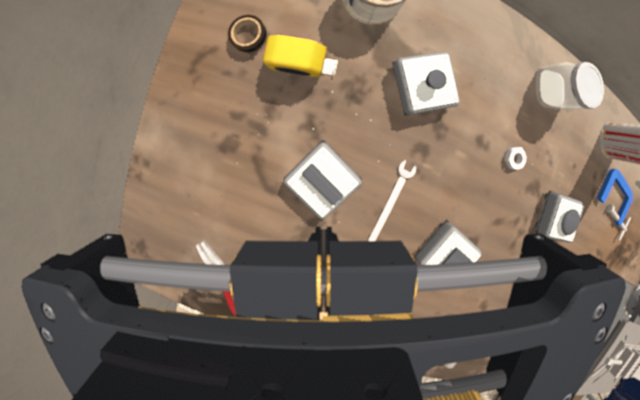

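In the scene view the bar (268,150), square (284,230) and dome (378,286) are all down and the small button (350,152) is up. The boxes and the other things haven't moved, and the arm is clear. I'll hand it in.

```bash
python3 -c "
from h import *
print(sensors.get_obs()['joint_vel'].round(3));print(job.close_job())"
```

```text
[-0.002 -0.002 -0.005  0.001  0.003 -0.002]
the job is handed in; nothing more can be done
None
```

I pressed the domed, square and bar buttons in that order with the closed fingertips, then drew clear and handed the job in at about 18.5 s. No verdict was reported.

**Buttons:** The last depth checks, against the starting heights, show each pressed button about 8–9 mm down. The bar was read from the scene camera only, because the arm hid it from the top camera. The small round button is still up at 62 mm.

**Forces and boxes:** The presses read about 2–4 N. The measured box centres shifted by less than about 1 mm. The bystanders look unmoved in the pictures, but I did not measure them. The tool force read about 0 after the lift.

**What disagreed:**
- **Fingertip height:** The fingertips stood about 9 mm above the reported TCP height, not 19 mm below it as stated. My first descent therefore stopped short of the button. I measured the tips with two cameras and finished each press by force and depth.
- **Obstacle at the start:** The straight path from the start was blocked by a drill-press-like machine, so I went round its head.

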